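# Knock a shortbread out of its mould

## Robot

A 7-joint arm with a two-finger parallel gripper is mounted at the origin on a cart in front of the work surface, level with it; the furniture and walls round the work are solid. World frame = base frame: x ahead of the robot, y to its left, z up, the work surface at z = 0. Lengths are in m, angles in rad, forces in N, time in s.
With the tool pointing down it reaches from about 0.35 to 0.9 m from the base axis. Payload 19.9 kg.
Tool frame: the origin (TCP) lies between the finger pads; the fingertips stand 19 mm ahead of it and the grasp point (between the pads) is the TCP; z points along the fingers, y is the direction in which the jaws open and shut (so a half turn about z gives the same grasp; the last joint's range is limited). The gripper opens to 94 mm and grips with 3 to 60 N. Pads are 16 mm wide; open, the fingers measure 119 mm over their backs; the gripper's body (75 mm by 177 mm) begins 78 mm behind the grasp point.
Start: joints at [1.266, 0.417, -0.01, 1.614, 0.005, 1.111, -0.053], TCP at [0.163, -0.603, 0.224] pointing down, gripper open.
Joint ranges: [-2.81, 2.81], [-0.39, 2.02], [-1.27, 1.25], [0.06, 2.57], [-1.19, 4.33], [0.19, 2], [-2.82, 2.82]. Speed limits (rad/s): [1.89, 1.89, 2.39, 2.39, 3.01, 3.01, 3.01].

## Interface

Orientations are given as a 3x3 rotation matrix whose columns are the frame's x, y, z axes.
In Python, from rig import robot gives the robot as it stands. Calls block until the motion is done:
- robot.move_ptp(position, orientation): joint-space move of the TCP to a pose.
- robot.move_linear(position, velocity=0.15, frame=None, threshold=None): straight line of the TCP; frame=None keeps the orientation; velocity is the mean speed in m/s. With threshold (N) it stops when the force on the tool has changed by that much, and returns True; else False.
- robot.goto_joints(angles): joint-space move.
- robot.gripper_to(opening): finger opening in m; the grip force is fixed at half the most; returns when the fingers have stopped.
- robot.pause(seconds).
- robot.ik(position, orientation): joint angles nearest the present ones, or None.
- robot.get_state(): the state.
- robot.grab_frame(name): name is "side" or "top"; returns the picture (420x560x3 uint8, red, green, blue); there is no depth.
- robot.camera_info(name): a dict with "fx", "fy", "cx", "cy" (pixels), "rvec" (rotation vector, rad) and "tvec" (3), from world to camera coordinates, as OpenCV has them. Camera axes: x right, y down, z forward; pixel columns grow to the right and rows downward; lengths in m; the calibration is good to about 2 mm. A picture is of the moment at which its call begins. camera_info takes no time and is no camera call.
A pose or a line that the arm cannot do raises robot.PlanningError and nothing moves.
- robot.sign_off(): hands the job in, once; it reports no verdict.
The state is a dict: "time": time; "qpos": joint angles; "joint_vel": joint speeds; "effort": joint torques, N m; "ee_pos": TCP position; "tool_rot": TCP orientation; "force": force on the tool from outside, world axes, zero at the start; "moment": the same for the moment, N m; "opening": finger opening in m.
Only numpy, scipy, OpenCV 4.12 (cv2) and the standard library are available. Lean on these libraries where they do the work, as an engineer would, in place of code of your own. Each camera call takes 0.05 s, during which the arm holds its last target.

## Task

Swing the lid of the biscuit mould open until it stands upright or leans back, press the red knock-out lever all the way down so that the shortbread rises, then lift the shortbread out and lay it down gently, stamped side up, in the middle of the wire cooling rack. When you have let go of it, close the mould's lid completely. Do not disturb the mug, the salt shaker or the round tin.

Things in the scene. Friction and masses are not known exactly. Their poses are not given: they have to be found in the camera images.
- mould: Dark cast biscuit mould with a bright lid, 120 (x) x 110 (y) x 45 mm high, fixed. Origin at the centre of its underside, z up; -x side: the front with the lid handle; -y side: the red lever. The cavity, 77 (x) x 49 (y) mm, lies at the centre of the top face; the shortbread in it ends 1 mm below that face. The lid's hinge line runs along y at x = +60 mm, 52 mm up.
- lid (a joint): Angle of the lid in rad: 0 closed (flat on the mould), grows as it opens upward and away from the front, stop at 1.9 (leaning back past upright). A stiff hinge: it stays wherever it is left and takes about 3 N at the handle to move either way. It may start slightly open. The lid is 120 x 110 x 12 mm.
- lid_handle (a point): Centre of the lid's black grip bar: a round bar 16 mm thick and 36 mm long, parallel to the mould's y axis, held by two steel arms 40 mm in front of the lid's front edge and 152 mm from the hinge line; at lid angle 0 it lies 92 mm in front of the mould's centre and 52 mm up. It can be pinched from above across its two flat ends (36 mm apart); it then turns between the fingers as the lid swings. The point turns with the lid.
- lever (a joint): Angle of the knock-out lever in rad: 0 at rest (paddle up), 0.45 pressed fully down. It pivots about a line along the mould's x axis at y = -63 mm, 30 mm up; at 0 it slopes 0.25 rad upward away from the mould, and it turns downward. It takes about 3 to 5 N at the paddle and stays where it is left. It raises a plate under the shortbread by 16 mm in proportion; at the end 15 mm of the shortbread stands above the mould's top face.
- paddle (a point): Centre of the upper face of the red paddle (36 x 34 mm, 10 mm thick) on the outer end of the lever, 70 mm from the pivot; about 52 mm above the worktop at rest, about 21 mm when fully down, always 131 to 134 mm from the mould's centre towards the mould's -y.
- biscuit: Golden shortbread block, rigid, 74 (x) x 46 (y) x 22 mm high, about 90 g, stamped with six raised squares on its upper side (+z). Origin at its centre, half-way up. At the start it lies in the mould's cavity, its axes along the mould's.
- rack: Steel wire cooling rack, 200 (x) x 180 (y) mm, loose on the worktop. Origin under its centre at worktop level, z up; the tops of its wires are 24 mm above the worktop. The whole top carries. Behind it a wall cabinet hangs about 0.6 m or less above the worktop (beyond x = 0.63 m, to the right of y = 0.03 m): carry things round in front of it, so that no wrist or elbow strikes it.
- tea_mug: Striped mug, 90 mm wide, 120 mm with its handle, 88 mm high, standing to the left of the mould; leave it alone. Origin at the centre of its underside.
- salt_shaker: Salt shaker, 44 mm wide and 90 mm high, behind the work; leave it alone. Origin at the centre of its underside.
- balm_tin: Round flat cream-coloured tin, 90 mm wide and 32 mm high, behind the work; leave it alone. Origin at the centre of its underside.

How it is judged:
By the outcome, as a careful person would: the job done as asked, in the order asked, and still so for the second after the job is handed in, with the robot touching nothing.
It also fails if it takes over 72 s, if anything falls off the work surface, if the arm or the gripper's body presses on something with over 40 N, if the wrist force passes 120 N, or if a joint passes its speed limit or range.

## Working session

There is one attempt and no reset: what is moved stays moved. The work goes in short steps, each a Python script; the robot and the scene stay as the last script left them, time stands still between calls to the robot, and variables do not carry over. Pictures are saved under pics/ and viewed, and the job is handed in when it is done.

```bash
ls; mkdir -p pics
python3 - <<'E'
from rig import robot
import cv2
for n in ("side","top"):
    im=robot.grab_frame(n); cv2.imwrite(f"pics/{n}0.png",im[:,:,::-1]); print(n,robot.camera_info(n))
s=robot.get_state(); print({k:s[k] for k in("time","qpos","ee_pos","opening","force")})
E
```

```text
pics
side {'fx': 424.43814096390855, 'fy': 424.43814096390855, 'cx': 281.15112136715214, 'cy': 214.93819335710853, 'rvec': array([ 2.10298436, -0.1713315 ,  0.06516989]), 'tvec': array([-0.54467866,  0.16437521,  1.14434084])}
top {'fx': 401.7295403591208, 'fy': 401.7295403591208, 'cx': 279.670011387937, 'cy': 208.4325926205384, 'rvec': array([ 2.18939302, -2.13176891,  0.14094986]), 'tvec': array([0.05781238, 0.60223026, 1.00646746])}
{'time': 0.1, 'qpos': array([ 1.26547752,  0.4178779 , -0.01026832,  1.61407822,  0.00471521,
        1.11071827, -0.05299466]), 'ee_pos': array([ 0.16286816, -0.60308954,  0.22392574]), 'opening': 0.09428176335107862, 'force': array([ 0.13104112, -0.31213365, -0.90817662])}
```

View pics/side0.png

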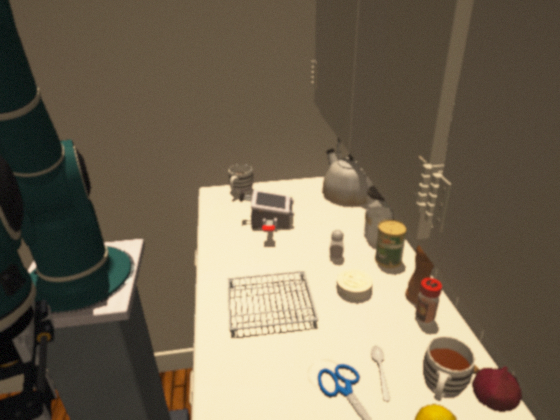

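View pics/top0.png

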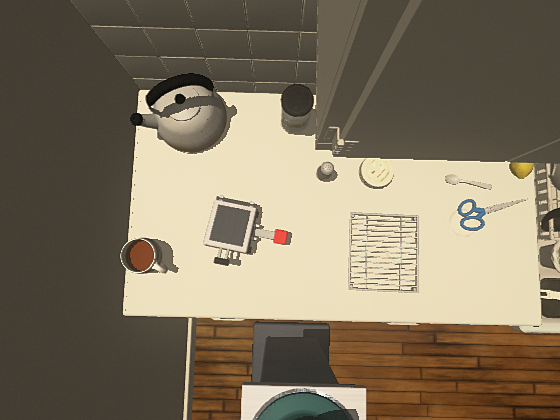

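The top view shows the mould at about (231,225), its red paddle at (283,237) and its grip at (226,257). The rack is at (384,252), the mug at (141,256), the shaker at (327,171) and the tin at (377,172). In the side view the mould is at (271,208) and the rack at (270,303). I'll zoom in.

Run:
```python
import cv2
t=cv2.imread("pics/top0.png"); s=cv2.imread("pics/side0.png")
cv2.imwrite("pics/topz.png",cv2.resize(t[180:280,180:310],None,fx=6,fy=6,interpolation=cv2.INTER_CUBIC))
cv2.imwrite("pics/sidez.png",cv2.resize(s[150:250,220:350],None,fx=6,fy=6,interpolation=cv2.INTER_CUBIC))
a=cv2.resize(t[200:300,335:430],None,fx=4,fy=4,interpolation=cv2.INTER_CUBIC)
b=cv2.resize(s[255:355,215:325],None,fx=4,fy=4,interpolation=cv2.INTER_CUBIC)
import numpy as np
cv2.imwrite("pics/rackz.png",np.hstack([a[:400],b[:400,:400]]))
```

```text
(no output)
```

View pics/topz.png

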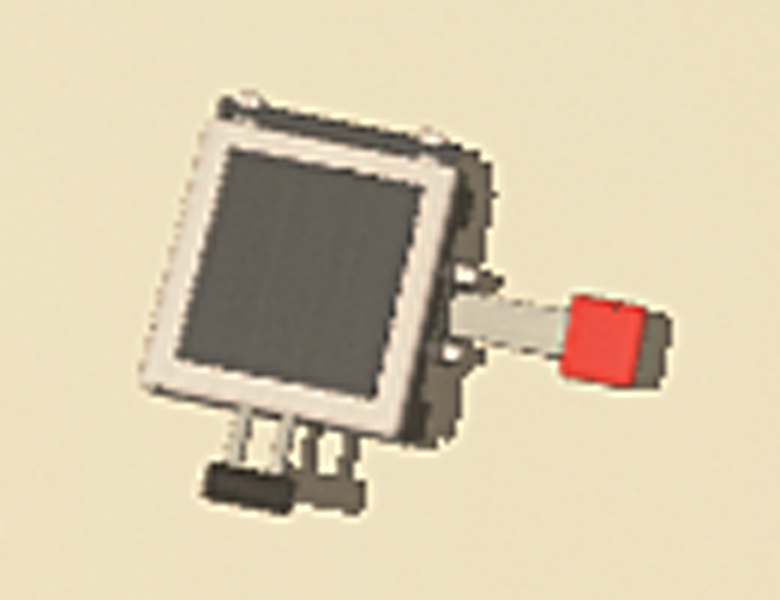

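View pics/sidez.png

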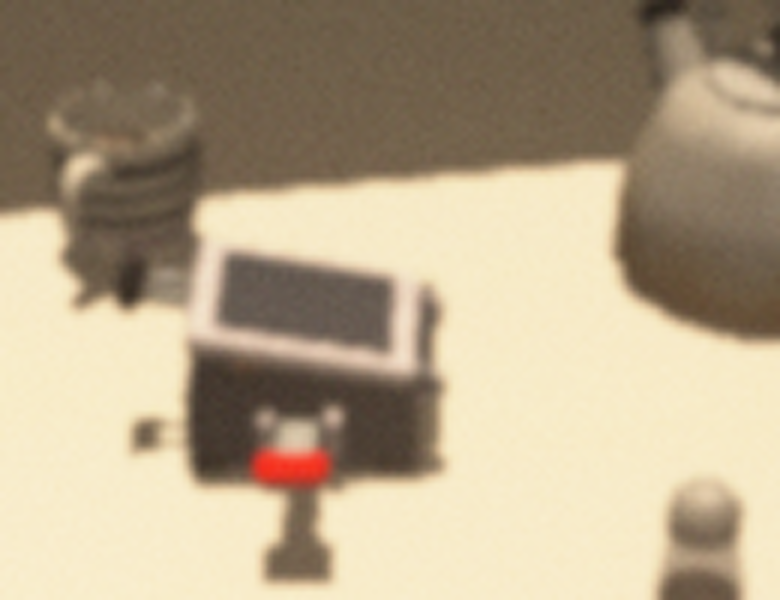

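View pics/rackz.png

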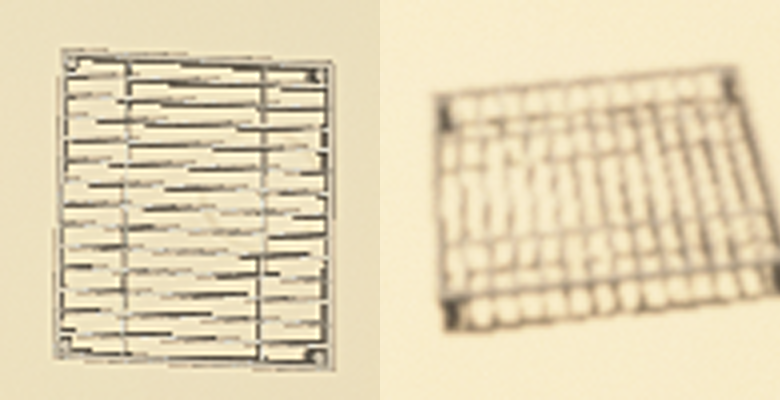

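The lid's handle end is raised: in the side view the black bar is at about (242,197) and the dark spot at (245,222) is its shadow. The rack corners are clear in both views. Next I'll segment and triangulate.

```bash
cat > h.py <<'E'
import numpy as np, cv2
from rig import robot
def cam(n):
    c=robot.camera_info(n); K=np.array([[c["fx"],0,c["cx"]],[0,c["fy"],c["cy"]],[0,0,1.]])
    R=cv2.Rodrigues(np.asarray(c["rvec"]))[0]; return K,R,np.asarray(c["tvec"]).reshape(3)
def proj(n,P):
    K,R,t=cam(n); return cv2.projectPoints(np.atleast_2d(np.asarray(P,float)),cv2.Rodrigues(R)[0],t,K,None)[0].reshape(-1,2)
def ray(n,uv,z):
    K,R,t=cam(n); o=-R.T@t; d=R.T@np.linalg.inv(K)@np.array([uv[0],uv[1],1.]); return o+d*(z-o[2])/d[2]
def tri(ut,us):
    Kt,Rt,tt=cam("top");Ks,Rs,ts=cam("side")
    X=cv2.triangulatePoints(Kt@np.c_[Rt,tt],Ks@np.c_[Rs,ts],np.array(ut,float).reshape(2,1),np.array(us,float).reshape(2,1))
    X=X[:3,0]/X[3,0]; return X, np.linalg.norm(proj("top",X)[0]-ut),np.linalg.norm(proj("side",X)[0]-us)
def centroid(m,roi):
    x0,y0,x1,y1=roi; k=np.zeros_like(m); k[y0:y1,x0:x1]=m[y0:y1,x0:x1]
    M=cv2.moments(k,True); return np.array([M["m10"]/M["m00"],M["m01"]/M["m00"]]),int(M["m00"])
E
python3 - <<'E'
from h import *
np.set_printoptions(precision=4,suppress=True)
K,R,t=cam("top");print("top cam",-R.T@t);K,R,t=cam("side");print("side cam",-R.T@t)
im={n:cv2.imread(f"pics/{n}0.png") for n in("top","side")}
red={}
for n,roi in(("top",(265,220,300,255)),("side",(255,215,285,240))):
    b,g,r=[im[n][...,i].astype(int) for i in range(3)]
    m=((r>150)&(g<110)&(b<110)).astype(np.uint8); red[n]=centroid(m,roi); print(n,"red",red[n])
print("paddle",tri(red["top"][0],red["side"][0]))
# dark handle top
for n,roi,th in(("top",(210,254,232,268),75),("side",(236,190,246,204),90)):
    g=im[n].max(2); m=(g<th).astype(np.uint8); red[n]=centroid(m,roi); print(n,"handle",red[n]); 
    x0,y0,x1,y1=roi; print(g[y0:y1,x0:x1])
print("handle",tri(red["top"][0],red["side"][0]))
# lid panel quads
off={}
for n,roi,lo,hi in(("top",(205,200,256,252),60,110),("side",(250,185,294,216),60,120)):
    x0,y0,x1,y1=roi; g=cv2.resize(cv2.cvtColor(im[n],cv2.COLOR_BGR2GRAY)[y0:y1,x0:x1],None,fx=8,fy=8,interpolation=cv2.INTER_CUBIC)
    m=(g<150).astype(np.uint8); nl,lab,st,ce=cv2.connectedComponentsWithStats(m); 
    seed={"top":(231-x0,225-y0),"side":(271-x0,201-y0)}[n]; l=lab[seed[1]*8+4,seed[0]*8+4]
    c=max(cv2.findContours((lab==l).astype(np.uint8),cv2.RETR_EXTERNAL,cv2.CHAIN_APPROX_NONE)[0],key=cv2.contourArea)
    hull=cv2.convexHull(c); q=cv2.approxPolyDP(hull,0.05*cv2.arcLength(hull,True),True).reshape(-1,2)
    print(n,"panel area",st[l],"quad",((q+.5)/8-.5+[x0,y0]).tolist())
E
```

```text
top cam [0.4718 0.0792 1.0724]
side cam [ 0.4213 -0.9716  0.7154]
top red (array([279.9281, 236.3533]), 167)
side red (array([268.1233, 227.6575]), 73)
paddle (array([0.5258, 0.0715, 0.0476]), np.float64(0.6610287596117079), np.float64(0.5173850426396717))
top handle (array([221.5167, 260.7667]), 60)
[[238 238 238 238 238 238 242 205 198 208 114 243 244 240 244 182 199 184
  112 254 145 105]
 [237 238 238 238 241 242 247 236 214 203 128 243 242 240 244 215 203 174
  207 255 145 106]
 [238 237 239 242 247 254 255 204 210 191 113 244 246 243 246 223 204 123
  252 255 146 108]
 [238 238 240 247 214  77  72  62 155 181 218 255 255 255 238 217 213 120
   94 255 152 110]
 [238 238 240 255 135  59  61  64  60  50  49  78  71 196 149 215 210 108
  107 111 110 112]
 [238 239 243 255 122  68  75  76  70  72  66  66  61  56  53  73  69  67
   95 117 117 118]
 [239 239 245 215  93  64  78  79  81  80  79  74  73  71  69  67  70  69
   62  96 118 121]
 [238 239 248 220  95  64  73  74  76  74  81  79  79  77  75  77  74  73
   64  98 118 119]
 [239 239 247 168  77  56  62  63  65  67  72  74  77 
[... 841 characters left out ...]
9 106 136]
 [110 113 100  85  65  61  61  85 116 136]
 [119 129 124  97  71  55  66  92 120 136]
 [159 177 176 131  80  64  78 112 141 153]
 [213 227 217 174 120 100 130 166 194 203]
 [240 242 237 219 183 169 193 225 234 234]
 [245 246 245 239 230 227 233 241 245 244]
 [248 247 247 246 244 243 244 247 247 247]]
handle (array([0.46  , 0.2122, 0.0863]), np.float64(0.9527654151959789), np.float64(0.6647995108905601))
top panel area [   34    36   333   338 78635] quad [[217.9375, 204.0625], [250.3125, 210.9375], [241.8125, 245.9375], [208.9375, 239.0625]]
side panel area [   51    59   233   130 22367] quad [[257.1875, 192.6875], [283.9375, 196.0625], [284.1875, 207.6875], [256.9375, 203.8125]]
```

Run:
```python
from h import *
np.set_printoptions(precision=4,suppress=True)
T=dict(bl=(217.94,204.06),br=(250.31,210.94),fr=(241.81,245.94),fl=(208.94,239.06),h=(221.2,261.0))
S=dict(fl=(257.19,192.69),bl=(283.94,196.06),br=(284.19,207.69),fr=(256.94,203.81),h=(241.2,196))
P={}
for k in T: P[k],a,b=tri(T[k],S[k]); print(k,P[k],round(a,2),round(b,2))
yl=P['bl']-P['br'];yl2=P['fl']-P['fr'];xl=(P['bl']+P['br'])/2-(P['fl']+P['fr'])/2
print("len y",np.linalg.norm(yl),np.linalg.norm(yl2),"len x",np.linalg.norm(xl))
print("yaw from y edges",np.degrees(np.arctan2(-(yl+yl2)[0],(yl+yl2)[1])),"yaw from x",np.degrees(np.arctan2(xl[1],xl[0])),"tilt",np.arctan2(-xl[2],np.hypot(*xl[:2])))
print("centre",np.mean([P[k] for k in('fl','fr','bl','br')],0))
# rack corners, detect: dark/any non-table in roi
for n,roi in(("top",(340,205,428,297)),("side",(220,265,322,342))):
    im=cv2.imread(f"pics/{n}0.png");x0,y0,x1,y1=roi;g=cv2.cvtColor(im,cv2.COLOR_BGR2GRAY)[y0:y1,x0:x1].astype(int)
    m=((np.median(g)-g)>25) if n=="top" else (g<215); ys,xs=np.nonzero(m); pts=np.c_[xs+x0,ys+y0].astype(np.float32)
    h=cv2.convexHull(pts); q=cv2.approxPolyDP(h,0.04*cv2.arcLength(h,True),True).reshape(-1,2); print(n,q.tolist())
    for p in q: print(ray(n,p,0.024))
    print("minrect centre",cv2.minAreaRect(pts), ray(n,cv2.minAreaRect(pts)[0],0.024))
# others
for n,p in(("tin",(377,172)),("shaker",(327,171)),("mug",(141,256))): print(n,ray("top",p,dict(tin=.032,shaker=.09,mug=.088)[n]))
```

```text
bl [0.6002 0.2311 0.0608] 1.67 1.17
br [0.5863 0.148  0.0653] 0.9 0.66
fr [0.5012 0.1648 0.0783] 0.58 0.42
fl [0.5129 0.2474 0.0731] 0.72 0.5
h [0.4597 0.2131 0.0845] 0.83 0.58
len y 0.08437152268388882 0.0836447857849409 len x 0.08865881166481622
yaw from y edges -8.802333542182701 yaw from x -10.850039953312532 tilt 0.14319867371896117
centre [0.5501 0.1978 0.0694]
top [[418.0, 292.0], [348.0, 288.0], [350.0, 212.0], [418.0, 216.0]]
[ 0.3953 -0.2874  0.024 ]
[ 0.4008 -0.1072  0.024 ]
[ 0.5977 -0.1114  0.024 ]
[ 0.5919 -0.2906  0.024 ]
minrect centre ((383.0, 252.0), (80.0, 70.0), 90.0) [ 0.4953 -0.1978  0.024 ]
side [[317.0, 328.0], [231.0, 338.0], [228.0, 278.0], [303.0, 271.0]]
[ 0.5832 -0.3171  0.024 ]
[ 0.3954 -0.3139  0.024 ]
[ 0.3976 -0.1101  0.024 ]
[ 0.5914 -0.1161  0.024 ]
minrect centre ((271.42572021484375, 304.2574768066406), (61.49330139160156, 89.75235748291016), 84.2894058227539) [ 0.4945 -0.2254  0.024 ]
tin [ 0.7052 -0.181   0.032 ]
shaker [ 0.6912 -0.0415  0.09  ]
mug [0.4687 0.4075 0.088 ]
```

The two views agree: mould centre about (0.547, 0.199), yaw about -9.6°, lid angle about 0.215 (handle z 0.0845), rack centre about (0.495, -0.200). I'll check IK along the plan and start moving.

```bash
cat >> h.py <<'E'
C=np.array([0.547,0.1985]); YAW=np.radians(-9.6)
def M(x,y,z):
    c,s=np.cos(YAW),np.sin(YAW); return np.array([C[0]+c*x-s*y,C[1]+s*x+c*y,z])
def down(yaw,flip=1):
    y=np.array([-np.sin(yaw),np.cos(yaw),0])*flip; z=np.array([0,0,-1.]); return np.c_[np.cross(y,z),y,z]
def handle(th,r=0.152): return M(0.060-r*np.cos(th),0,0.052+r*np.sin(th))
E
python3 - <<'E'
from h import *
np.set_printoptions(precision=3,suppress=True)
s=robot.get_state(); print(s["tool_rot"])
print("rack far corners",tri((348,288),(228,278)),tri((350,212),(303,271)))
for f in(1,-1):
    print(f)
    for p,yw in [(M(-.09,0,.2),YAW),(handle(.215),YAW),(handle(1),YAW),(handle(1.75),YAW),(M(0.079,0,.28),YAW),(M(0,-.132,.1),YAW),(M(0,-.132,.035),YAW),(M(0,0,.066),YAW),((.495,-.2,.052),-.02),((.42,-.1,.3),0)]:
        q=robot.ik(p,down(yw,f)); print(np.round(p,3),q)
E
```

```text
[[ 0.965  0.261 -0.   ]
 [ 0.261 -0.965  0.001]
 [-0.    -0.001 -1.   ]]
rack far corners (array([ 0.399, -0.108,  0.022]), np.float64(0.6622762628380096), np.float64(0.6022568241356788)) (array([ 0.595, -0.112,  0.021]), np.float64(1.148056593177464), np.float64(1.0418530784217575))
1
[0.458 0.214 0.2  ] [ 0.459  0.489 -1.207  1.905  0.513  1.106  0.452]
[0.46  0.213 0.084] [ 0.266  0.595 -0.959  1.996  0.636  0.883  0.363]
[0.525 0.202 0.18 ] [ 0.342  0.553 -1.016  1.791  0.526  1.097  0.545]
[0.633 0.184 0.202] [ 0.362  0.756 -1.1    1.518  0.689  1.295  0.584]
[0.625 0.185 0.28 ] [ 0.344  0.637 -1.062  1.45   0.558  1.379  0.664]
[0.525 0.068 0.1  ] [ 0.546  0.595 -0.941  1.933  0.603  0.925  0.707]
[0.525 0.068 0.035] [ 0.359  0.62  -0.688  1.966  0.568  0.756  0.738]
[0.547 0.198 0.066] [ 0.356  0.823 -1.066  1.817  0.842  1.036  0.352]
[ 0.495 -0.2    0.052] [ 0.815  0.571 -0.612  1.952  0.466  0.762  1.483]
[ 0.42 -0.1   0.3 ] [ 0.88   0.012 -0.716  1.946  0.009  1.187  1.732]
-1
[0.458 0.214 0.2  ] [ 0.456  0.485 -1.201  1.905  0.509  1.104 -2.686]
[0.46  0.213 0.084] [ 0.235  0.573 -0.914  1.996  0.6    0.865 -2.749]
[0.525 0.202 0.18 ] [ 0.281  0.511 -0.919  1.793  0.459  1.069 -2.543]
[0.633 0.184 0.202] [ 0.181  0.61  -0.754  1.525  0.437  1.182 -2.389]
[0.625 0.185 0.28 ] [ 0.252  0.564 -0.882  1.453  0.439  1.33  -2.396]
[0.525 0.068 0.1  ] [ 0.312  0.48  -0.619  1.94   0.37   0.835 -2.243]
[0.525 0.068 0.035] [ 0.193  0.562 -0.472  1.971  0.387  0.697 -2.256]
[0.547 0.198 0.066] [ 0.074  0.622 -0.625  1.826  0.472  0.848 -2.521]
[ 0.495 -0.2    0.052] [ 0.525  0.504 -0.245  1.961  0.184  0.698 -1.423]
[ 0.42 -0.1   0.3 ] [ 0.652  0.005 -0.487  1.951  0.002  1.186 -1.407]
```

Run:
```python
from h import *
np.set_printoptions(precision=3,suppress=True)
s=robot.get_state()
robot.move_ptp(np.array([.12,-.445,.3]),s["tool_rot"]); s=robot.get_state(); print(s["time"],s["qpos"])
q=np.array(s["qpos"]); q[0]=-.44; q[6]=.5; robot.goto_joints(q); s=robot.get_state(); print(s["time"],s["qpos"],s["ee_pos"])
robot.move_ptp(M(-.089,0,.18),down(YAW)); s=robot.get_state(); print(s["time"],s["qpos"],s["ee_pos"],s["force"])
for p,yw in [(handle(.215),YAW),(handle(1),YAW),(handle(1.75),YAW),(M(0,-.132,.035),YAW),(M(0,0,.066),YAW),((.495,-.2,.052),-.02),((.42,-.1,.3),0)]:
    print(robot.ik(p,down(yw)))
for n in("side","top"): cv2.imwrite(f"pics/{n}1.png",cv2.resize(robot.grab_frame(n)[150:290,160:350,::-1],None,fx=4,fy=4,interpolation=cv2.INTER_CUBIC))
```

```text
0.85 [ 1.261  0.05  -0.021  1.904  0.001  1.188 -0.067]
3.3083 [-0.439  0.05  -0.021  1.904  0.001  1.188  0.5  ] [0.426 0.176 0.3  ]
3.8917 [-0.453  0.258 -0.048  1.948  0.015  0.936  0.891] [0.46  0.213 0.181] [ 0.365 -0.251  0.365]
[-0.456  0.4   -0.046  2.018  0.027  0.724  0.884]
[-0.403  0.355 -0.023  1.815  0.01   0.972  0.973]
[-0.34   0.498  0.014  1.545 -0.008  1.099  1.08 ]
[-0.211  0.515  0.029  1.985 -0.024  0.642  1.236]
[-0.388  0.537 -0.017  1.842  0.012  0.763  0.992]
[ 0.189  0.497  0.169  1.973 -0.128  0.682  1.988]
[ 0.012 -0.014  0.15   1.969  0.002  1.186  1.731]
```

```bash
python3 -c "
import cv2,numpy as np
a=cv2.imread('pics/side1.png');b=cv2.imread('pics/top1.png');cv2.imwrite('pics/c1.png',cv2.resize(np.hstack([a,b]),(800,295)))"
```

```text
(no output)
```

View pics/c1.png

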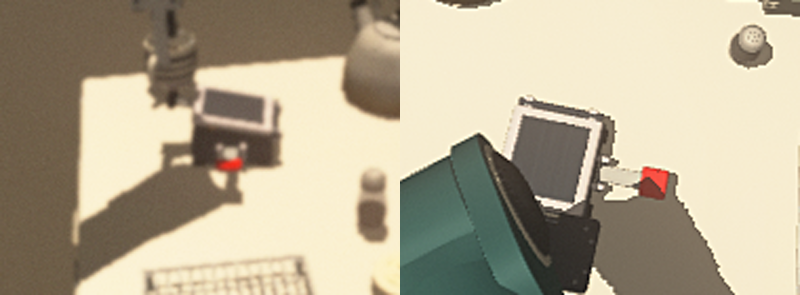

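The gripper hangs above the handle (side view, fingers over the bar at about (170,95)). The top view of the bar is hidden by the wrist. I'll descend and pinch.

Run:
```python
from h import *
np.set_printoptions(precision=3,suppress=True)
h=handle(.215); print(h)
print(robot.move_linear(h,0.1,threshold=8)); s=robot.get_state(); print(s["time"],s["ee_pos"],s["force"])
cv2.imwrite("pics/s2.png",cv2.resize(robot.grab_frame("side")[170:240,210:310,::-1],None,fx=8,fy=8,interpolation=cv2.INTER_CUBIC))
robot.gripper_to(0.02); s=robot.get_state(); print(s["time"],s["opening"],s["ee_pos"],s["force"],s["moment"])
cv2.imwrite("pics/s3.png",cv2.resize(robot.grab_frame("side")[170:240,210:310,::-1],None,fx=8,fy=8,interpolation=cv2.INTER_CUBIC))
```

```text
[0.46  0.213 0.084]
False
5.1 [0.46  0.213 0.085] [0.66  0.181 0.202]
6.075 0.03548968503201558 [0.46  0.214 0.085] [ 1.134  5.383 -1.255] [ 1.162 -0.295 -0.042]
```

View pics/s3.png

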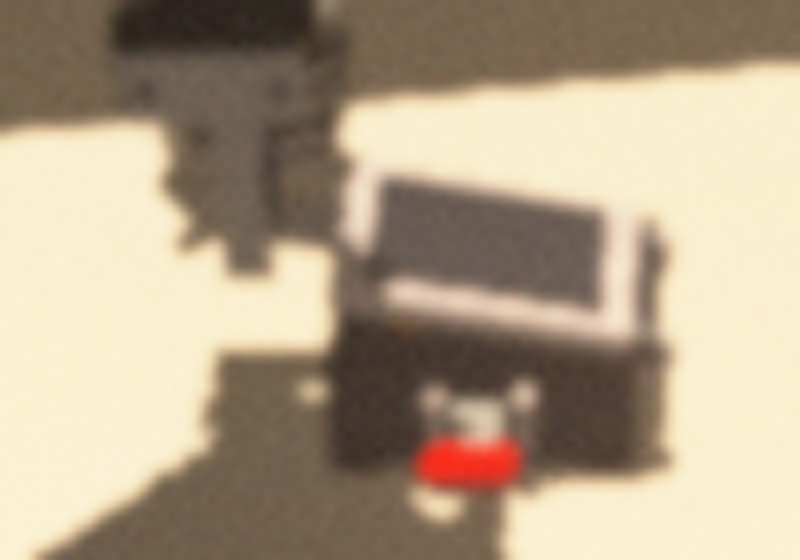

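Gripped (opening 35.5 mm). The 5 N side force says the mould sits slightly further to +y. I'll swing the lid while watching the force.

Run:
```python
from h import *
np.set_printoptions(precision=3,suppress=True)
off=M(0,0.0015,0)-M(0,0,0)
for th in np.arange(.3,1.76,.145):
    r=robot.move_linear(handle(th)+off,0.12,threshold=30); s=robot.get_state()
    print(round(th,2),r,round(s["time"],2),s["ee_pos"]-handle(th)-off,s["force"],round(s["opening"],4))
    if r: break
```

```text
0.3 False 6.38 [-0.    -0.001  0.   ] [-3.077 -2.784 -0.006] 0.0358
0.44 False 6.72 [-0.    -0.001  0.   ] [-4.354 -4.39   2.227] 0.0356
0.59 False 7.05 [-0.    -0.001  0.   ] [-5.769 -5.136  3.187] 0.0357
0.73 False 7.38 [ 0.    -0.001  0.   ] [-6.023 -5.683  4.498] 0.0361
0.88 False 7.72 [ 0.    -0.001  0.001] [-6.037 -6.344  5.696] 0.0354
1.02 False 8.05 [ 0.    -0.001  0.001] [-4.975 -7.147  6.177] 0.0355
1.17 False 8.38 [ 0.001 -0.001  0.001] [-4.248 -8.053  6.692] 0.0354
1.31 False 8.72 [ 0.001 -0.002  0.001] [-3.689 -8.271  8.348] 0.0351
1.46 False 9.05 [ 0.001 -0.002  0.001] [-2.276 -7.958  7.694] 0.0356
1.6 False 9.38 [ 0.002 -0.002  0.001] [-1.601 -8.974 10.376] 0.035
1.75 False 9.72 [ 0.002 -0.002  0.002] [  0.587 -10.458  11.602] 0.0356
```

```bash
sed -i 's/np.radians(-9.6)/np.radians(-10.1)/' h.py
python3 - <<'E'
from h import *
np.set_printoptions(precision=3,suppress=True)
robot.gripper_to(0.075); s=robot.get_state(); print(s["time"],s["opening"],s["ee_pos"],s["force"])
p=np.array(s["ee_pos"]); print(robot.move_linear(p+[0,0,.07],0.2,threshold=10))
robot.move_ptp(M(-.02,-.27,.30),down(YAW))
s=robot.get_state(); print(s["time"],s["ee_pos"],s["force"])
for n in("side","top"): cv2.imwrite(f"pics/{n}4.png",robot.grab_frame(n)[:,:,::-1])
t=cv2.imread("pics/top4.png")[170:290,180:310]; s=cv2.imread("pics/side4.png")[140:260,220:350]
cv2.imwrite("pics/c4.png",cv2.resize(np.hstack([t,s]),None,fx=3,fy=3,interpolation=cv2.INTER_CUBIC))
E
```

```text
10.4917 0.07475887746588582 [0.633 0.186 0.202] [-0.434  0.134  0.448]
False
12.125 [ 0.481 -0.063  0.3  ] [ 0.159 -0.029  0.584]
```

View pics/c4.png

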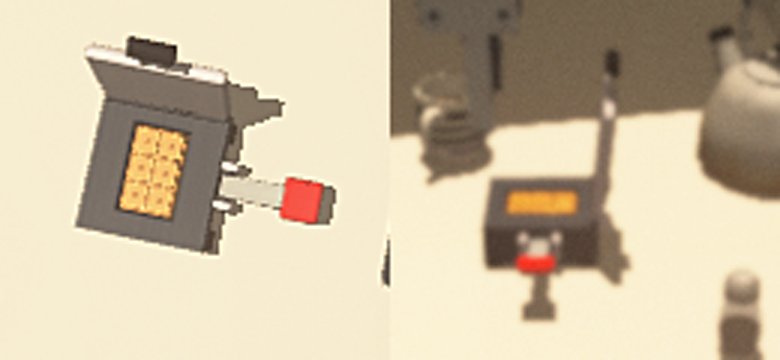

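The lid stands upright and leans back slightly. The golden shortbread shows in the cavity, at about (232,227) in the top view and (281,207) in the side view. The red paddle is at about (281,237). I'll measure the shortbread and lid angle.

```bash
cat >> h.py <<'E'
def golden(im,roi):
    hsv=cv2.cvtColor(im,cv2.COLOR_BGR2HSV); m=cv2.inRange(hsv,(8,85,90),(30,255,255))
    k=np.zeros_like(m);x0,y0,x1,y1=roi;k[y0:y1,x0:x1]=m[y0:y1,x0:x1]
    k=cv2.morphologyEx(k,cv2.MORPH_CLOSE,np.ones((3,3),np.uint8))
    c=max(cv2.findContours(k,cv2.RETR_EXTERNAL,cv2.CHAIN_APPROX_NONE)[0],key=cv2.contourArea); return k,c
E
python3 - <<'E'
from h import *
np.set_printoptions(precision=4,suppress=True)
C_={}
for n,roi in(("top",(205,195,250,250)),("side",(250,195,300,222))):
    im=cv2.imread(f"pics/{n}4.png"); k,c=golden(im,roi); C_[n]=centroid(k,roi)[0]; r=cv2.minAreaRect(c)
    P=[ray(n,p,.044) for p in cv2.boxPoints(r)]; print(n,C_[n],cv2.contourArea(c),"rect c",r, "centre",ray(n,C_[n],.044)); print(np.array(P)[:,:2].tolist())
print("tri",tri(C_["top"],C_["side"]))
for n,roi in(("top",(265,220,300,255)),("side",(255,215,285,240))):
    b,g,r=[cv2.imread(f"pics/{n}4.png")[...,i].astype(int) for i in range(3)]
    m=((r>150)&(g<110)&(b<110)).astype(np.uint8); C_[n]=centroid(m,roi)[0]
print("paddle",C_["top"],ray("top",C_["top"],.052),tri(C_["top"],C_["side"]),"model",M(0,-.1325,.052),"biscuit model",M(0,0,.044))
# grip bar
for n,roi in(("top",(218,176,245,195)),("side",(285,150,302,172))):
    g=cv2.imread(f"pics/{n}4.png").max(2); C_[n]=centroid((g<80).astype(np.uint8),roi); print(C_[n])
print("bar",tri(C_["top"][0],C_["side"][0]),"model 1.75",handle(1.75))
E
```

```text
top [230.9868 226.7476] 486.5 rect c ((231.005859375, 226.72352600097656), (18.33062744140625, 28.96021842956543), 12.528807640075684) centre [0.5489 0.1974 0.044 ]
[[0.517123614692412, 0.22685797951605363], [0.5901657428274679, 0.21395739750342602], [0.5811195844342077, 0.16754462671715087], [0.5082182369279471, 0.1808410266579259]]
side [272.9408 209.1638] 205.5 rect c ((270.5, 207.0), (25.0, 10.0), 0.0) centre [0.5532 0.182  0.044 ]
[[0.5048297604284178, 0.17323520357164857], [0.5114367767531156, 0.23735406573693452], [0.5914965151190621, 0.22188667217656455], [0.5817143356198217, 0.1585562544478719]]
tri (array([0.5525, 0.1983, 0.0345]), np.float64(1.0978706777377074), np.float64(0.7939293098220962))
paddle [280.1006 236.432 ] [0.5271 0.071  0.052 ] (array([0.526 , 0.071 , 0.0478]), np.float64(0.4931785331011296), np.float64(0.3859700903048127)) model [0.5238 0.0681 0.052 ] biscuit model [0.547  0.1985 0.044 ]
(array([230.7083, 186.5833]), 48)
(array([293.6207, 160.3793]), 29)
bar (array([0.6229, 0.1833, 0.2045]), np.float64(0.9418025277666241), np.float64(0.6190020739915744)) model 1.75 [0.6327 0.1832 0.2016]
```

```bash
sed -i 's/^C=np.array.*; /C=np.array([0.5485,0.198]); /' h.py
python3 - <<'E'
from h import *
np.set_printoptions(precision=4,suppress=True)
print("bar px side if upright / 1.7 / 1.75",proj("side",[handle(1.5708),handle(1.7),handle(1.75)]),"top",proj("top",[handle(1.5708),handle(1.7),handle(1.75)]))
print("hinge top",proj("side",[M(.06,0,.052)]))
robot.gripper_to(0.0)
p=np.array([.5255,.069,0])
robot.move_ptp(p+[0,0,.10],down(YAW))
s=robot.get_state(); print(s["time"],s["opening"],s["force"])
print(robot.move_linear(p+[0,0,.035],0.05,threshold=20))
s=robot.get_state(); print(s["time"],s["ee_pos"],s["force"])
E
```

```text
bar px side if upright / 1.7 / 1.75 [[288.9518 160.2723]
 [295.504  160.5948]
 [298.017  160.9289]] top [[228.4242 194.3991]
 [230.4256 185.8553]
 [231.2232 182.656 ]]
hinge top [[289.6031 204.5144]]
14.375 0.00021308137517723528 [-0.7787  0.6083  0.6809]
True
15.475 [0.5258 0.0691 0.0402] [-7.0004 -1.5133 21.5648]
```

The bar pixels put the lid at about 1.68 rad, past upright. The lever hit its stop with the fingertips at 21 mm, as expected. I'll back off and check.

Run:
```python
from h import *
np.set_printoptions(precision=4,suppress=True)
p=np.array(robot.get_state()["ee_pos"])
robot.move_linear(p+[0,0,.12],0.25)
robot.gripper_to(0.07)
robot.move_ptp(M(-.02,-.22,.25),down(YAW))
for n in("side","top"): cv2.imwrite(f"pics/{n}5.png",robot.grab_frame(n)[:,:,::-1])
t=cv2.imread("pics/top5.png"); s=cv2.imread("pics/side5.png")
cv2.imwrite("pics/c5.png",cv2.resize(np.hstack([t[170:290,180:310],s[140:260,220:350]]),None,fx=3,fy=3,interpolation=cv2.INTER_CUBIC))
C_={}
for n,im,roi in(("top",t,(205,195,250,250)),("side",s,(250,190,300,222))):
    k,c=golden(im,roi); r=cv2.minAreaRect(c); print(n,centroid(k,roi),r)
    if n=="top":
        for z in(.060,): print(ray(n,r[0],z)); P=np.array([ray(n,p,z) for p in cv2.boxPoints(r)]); print(P)
print(robot.get_state()["time"])
```

```text
top (array([230.3176, 226.1652]), 551) ((230.28533935546875, 226.16827392578125), (18.787778854370117, 29.40391731262207), 12.094757080078125)
[0.5491 0.1974 0.06  ]
[[0.5171 0.2268 0.06  ]
 [0.5902 0.2145 0.06  ]
 [0.5815 0.1676 0.06  ]
 [0.5085 0.1803 0.06  ]]
side (array([272.4689, 206.8964]), 386) ((270.0, 205.0), (12.0, 26.0), 90.0)
17.9333
```

View pics/c5.png

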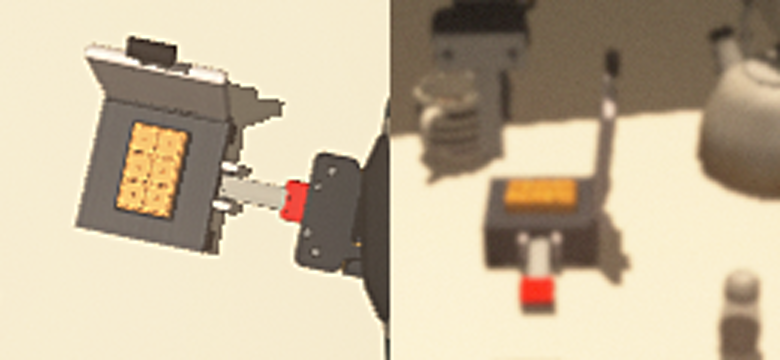

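The shortbread has risen: its golden side is now visible in the side view at about (271,208), and the paddle is down at (269,237). I'll check its height from both views, then grasp.

```bash
sed -i 's/^C=np.array.*; /C=np.array([0.549,0.1976]); /' h.py
python3 - <<'E'
from h import *
np.set_printoptions(precision=4,suppress=True)
C_={}
for n,roi in(("top",(205,195,250,250)),("side",(250,190,300,222))):
    im=cv2.imread(f"pics/{n}5.png"); k,c=golden(im,roi); c=c.reshape(-1,2); C_[n]=c
# far-left(front, +y) and far-right(back,+y) corners of top face
tq=cv2.boxPoints(cv2.minAreaRect(C_["top"])); s=C_["side"]
fl_t=tq[np.argmin(tq[:,0]-0*tq[:,1])]; bl_t=tq[np.argmin(tq[:,0]+tq[:,1]*2)]
row=s[s[:,1]==s[:,1].min()]
fl_s=row[row[:,0].argmin()]; bl_s=row[row[:,0].argmax()]
print(tri(fl_t,fl_s),tri(bl_t,bl_s))
g=M(0,0,.066)
robot.move_ptp(M(-.01,0,.15),down(YAW))
print(robot.move_linear(M(0,0,.12),0.15),robot.move_linear(g,0.08,threshold=8)); s=robot.get_state(); print(s["time"],s["ee_pos"],s["force"])
cv2.imwrite("pics/s6.png",cv2.resize(robot.grab_frame("side")[160:240,220:320,::-1],None,fx=8,fy=8,interpolation=cv2.INTER_CUBIC)[:600])
E
```

```text
(array([0.5174, 0.2268, 0.0602]), np.float64(0.11772264335390308), np.float64(0.08251936061933948)) (array([0.5871, 0.2147, 0.0599]), np.float64(1.249216502173009), np.float64(0.8847263941235728))
False True
19.9583 [0.5481 0.1973 0.0643] [-2.2132 -1.2561  7.7529]
```

View pics/s6.png

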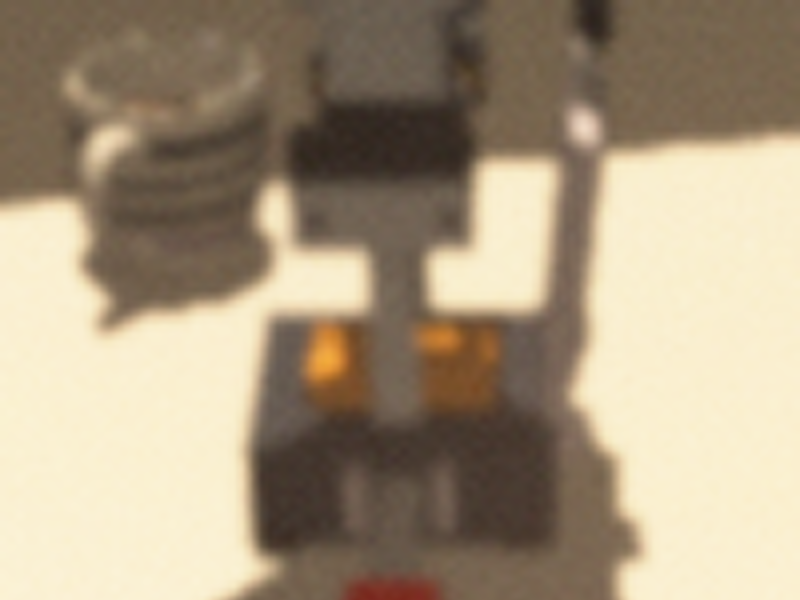

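The fingers straddle the block at about (270,207), but the tips touched the mould's top face (8 N). I'll raise them slightly and grip.

Run:
```python
from h import *
np.set_printoptions(precision=4,suppress=True)
robot.move_linear(M(0,0,.0665),0.03); s=robot.get_state(); print(s["time"],s["ee_pos"],s["force"])
robot.gripper_to(0.03); s=robot.get_state(); print(s["time"],s["opening"],s["ee_pos"],s["force"],s["moment"])
cv2.imwrite("pics/s7.png",cv2.resize(robot.grab_frame("side")[160:240,220:320,::-1],None,fx=6,fy=6,interpolation=cv2.INTER_CUBIC))
```

```text
20.2583 [0.5491 0.1977 0.0665] [-0.5686 -0.5902 -0.0913]
20.7583 0.04569840929647343 [0.549  0.1976 0.0664] [-0.336  -0.7178 -0.2587] [ 0.0382 -0.1267  0.0482]
```

Run:
```python
from h import *
np.set_printoptions(precision=4,suppress=True)
print(robot.move_linear(M(0,0,.085),0.05,threshold=15)); s=robot.get_state(); print(s["force"],s["opening"])
robot.move_linear(M(0,0,.17),0.15); s=robot.get_state(); print(s["time"],s["opening"],s["force"])
for n in("side","top"): cv2.imwrite(f"pics/{n}8.png",robot.grab_frame(n)[:,:,::-1])
t=cv2.imread("pics/top8.png"); s=cv2.imread("pics/side8.png")
cv2.imwrite("pics/c8.png",cv2.resize(np.hstack([t[150:300,170:310],s[120:270,210:350]]),None,fx=2.8,fy=2.8,interpolation=cv2.INTER_CUBIC))
```

```text
False
[-1.1546 -0.4097 -0.8254] 0.04589720773987374
22.0417 0.045518582927350726 [-0.0755 -0.745  -1.2975]
```

View pics/c8.png

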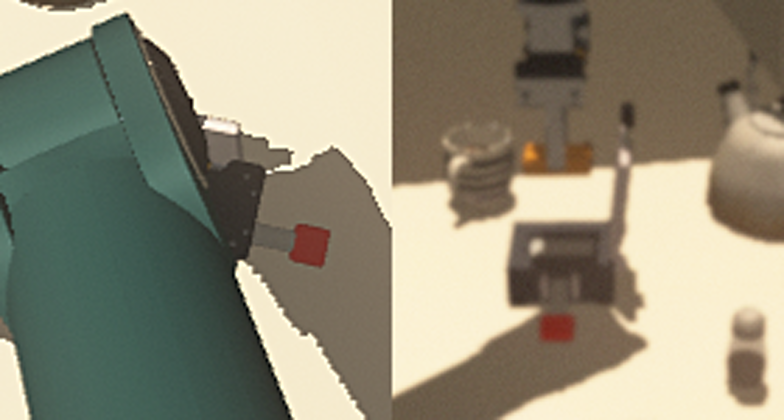

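The shortbread is out and level in the fingers (side view about (268,176)), and the cavity is empty. I'll carry it round in front to the rack.

Run:
```python
from h import *
np.set_printoptions(precision=4,suppress=True)
ry=np.radians(-1.2); D=down(ry); r=np.array([.4955,-.1998,0])
robot.move_ptp(np.array([.45,.03,.20]),down(np.radians(-6)))
robot.move_ptp(r+[0,0,.14],D); s=robot.get_state(); print(s["time"],s["qpos"],s["opening"])
robot.move_linear(r+[0,0,.062],0.12); robot.pause(.2); s=robot.get_state(); print(s["time"],s["ee_pos"],s["force"])
print(robot.move_linear(r+[0,0,.0500],0.02,threshold=3)); s=robot.get_state(); print(s["time"],s["ee_pos"],s["force"],s["opening"])
cv2.imwrite("pics/s9.png",cv2.resize(robot.grab_frame("side")[230:350,210:330,::-1],None,fx=5,fy=5,interpolation=cv2.INTER_CUBIC))
```

```text
23.9083 [ 0.2377  0.3583  0.1025  1.9212 -0.048   0.8646  1.9166] 0.0454783803284309
24.9083 [ 0.4959 -0.1999  0.0627] [ 0.2164 -1.0989 -0.5378]
True
25.4083 [ 0.4955 -0.1998  0.0522] [-0.0017 -0.1055  5.4726] 0.04569365381981828
```

View pics/s9.png

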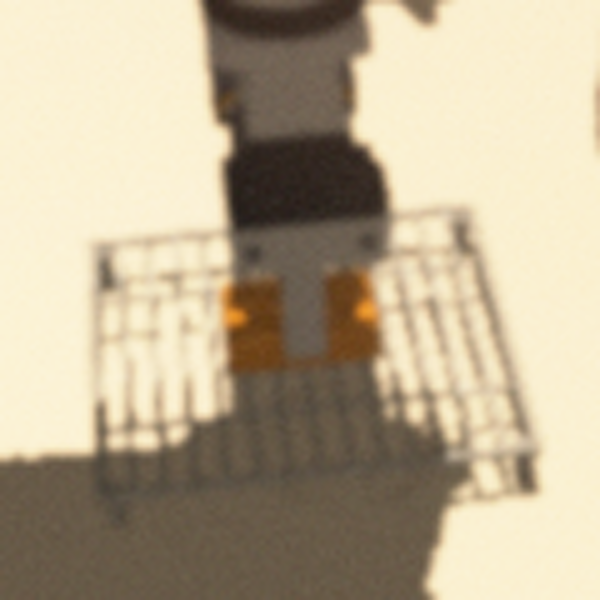

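The block touches down at z 0.0522, as predicted, and sits about mid-rack (side view about (270,294)). I'll release, lift and look.

Run:
```python
from h import *
np.set_printoptions(precision=4,suppress=True)
robot.gripper_to(0.075); p=np.array(robot.get_state()["ee_pos"])
robot.move_linear(p+[0,0,.02],0.06); robot.move_linear(p+[0,0,.20],0.25)
s=robot.get_state(); q=np.array(s["qpos"]); q[0]-=.55; robot.goto_joints(q); s=robot.get_state(); print(s["time"],s["ee_pos"])
for n in("side","top"): cv2.imwrite(f"pics/{n}10.png",robot.grab_frame(n)[:,:,::-1])
t=cv2.imread("pics/top10.png"); s=cv2.imread("pics/side10.png")
cv2.imwrite("pics/c10.png",cv2.resize(np.hstack([t[195:305,330:440],s[255:365,215:325]]),None,fx=3.5,fy=3.5,interpolation=cv2.INTER_CUBIC))
k,c=golden(t,(352,215,416,290)); r=cv2.minAreaRect(c); print(r,ray("top",r[0],.046))
g=cv2.cvtColor(t,cv2.COLOR_BGR2GRAY)[205:297,340:428].astype(int); ys,xs=np.nonzero((np.median(g)-g)>25); h=cv2.convexHull(np.c_[xs+340,ys+205].astype(np.float32))
qd=cv2.approxPolyDP(h,.04*cv2.arcLength(h,True),True).reshape(-1,2); print(qd, np.mean([ray("top",p,.024) for p in qd],0))
```

```text
28.5667 [0.526  0.087  0.2503]
((384.5, 251.5), (29.0, 19.0), 90.0) [ 0.4961 -0.1958  0.046 ]
[[418. 292.]
 [340. 296.]
 [340. 216.]
 [417. 215.]] [ 0.4891 -0.1868  0.024 ]
```

View pics/c10.png

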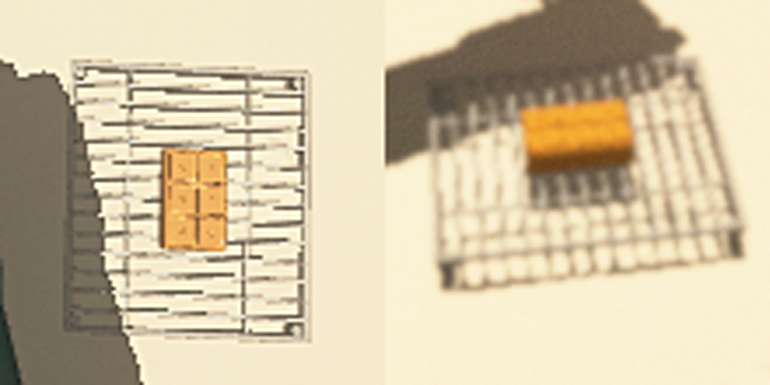

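The shortbread lies stamped side up in the middle of the rack: top view about (384,251), against a rack centre of about (383,252). Now I'll close the lid along the reversed arc.

Run:
```python
from h import *
np.set_printoptions(precision=4,suppress=True)
h=handle(1.69); print(h)
robot.move_ptp(h+[0,0,.07],down(YAW))
print(robot.move_linear(h,0.12,threshold=8)); robot.gripper_to(.02); s=robot.get_state(); print(s["time"],s["opening"],s["ee_pos"],s["force"])
assert .032<s["opening"]<.039
for th in [1.55,1.4,1.25,1.1,.95,.8,.65,.5,.35,.2,.1]:
    r=robot.move_linear(handle(th),0.12,threshold=30); s=robot.get_state()
    print(th,r,round(s["time"],2),s["ee_pos"]-handle(th),s["force"],round(s["opening"],4))
    if r: break
```

```text
[0.6259 0.1839 0.2029]
False
30.8917 0.03593798198769486 [0.6259 0.1846 0.203 ] [ 1.0153  4.1736 -0.6044]
1.55 False 31.22 [-0.0002  0.0007  0.0001] [-0.9098  6.6268 -1.9191] 0.036
1.4 False 31.56 [0.0004 0.0005 0.0002] [-0.098   6.6778 -0.3038] 0.0357
1.25 False 31.9 [0.0006 0.0005 0.0005] [-1.2472  6.5675  3.2784] 0.0358
1.1 False 32.24 [0.0006 0.0004 0.0004] [-2.5992  5.9056  5.0945] 0.0357
0.95 False 32.58 [0.0005 0.0004 0.0002] [-2.8489  5.8997  3.992 ] 0.036
0.8 False 32.92 [0.0005 0.0004 0.    ] [-1.8825  6.9378  1.3269] 0.0357
0.65 False 33.27 [ 0.0007  0.0003 -0.0001] [-1.3333  5.8756 -1.527 ] 0.0355
0.5 False 33.61 [ 0.0008  0.0003 -0.0002] [-1.3093  6.5082 -1.4435] 0.0356
0.35 False 33.95 [ 0.001   0.0002 -0.0002] [ 0.3664  6.7007 -2.0959] 0.0357
0.2 False 34.29 [ 0.0009  0.0002 -0.0004] [ 0.0237  6.18   -2.1666] 0.0357
0.1 False 34.57 [ 0.001   0.0002 -0.0004] [ 0.411   6.4581 -0.9646] 0.0361
```

Run:
```python
from h import *
np.set_printoptions(precision=4,suppress=True)
print(robot.move_linear(handle(-.03),0.04,threshold=15)); s=robot.get_state(); print(s["time"],s["ee_pos"],s["force"])
robot.gripper_to(.07); p=np.array(robot.get_state()["ee_pos"])
robot.move_linear(p+[0,0,.08],0.2); robot.gripper_to(0)
robot.move_linear(M(-.045,0,.10),0.15)
print(robot.move_linear(M(-.045,0,.070),0.04,threshold=15)); s=robot.get_state(); print(s["time"],s["ee_pos"],s["force"])
robot.move_linear(M(-.045,0,.16),0.25)
robot.move_ptp(np.array([.42,.0,.28]),down(YAW))
for n in("side","top"): cv2.imwrite(f"pics/{n}11.png",robot.grab_frame(n)[:,:,::-1])
t=cv2.imread("pics/top11.png"); sd=cv2.imread("pics/side11.png")
cv2.imwrite("pics/c11.png",cv2.resize(np.hstack([t[150:300,120:440],sd[140:290,200:400]]),None,fx=1.5,fy=1.5))
cv2.imwrite("pics/c12.png",cv2.resize(np.hstack([t[180:280,180:300],sd[160:260,220:340]]),None,fx=3.3,fy=3.3,interpolation=cv2.INTER_CUBIC))
s=robot.get_state(); print(s["time"],s["force"])
```

```text
True
35.0833 [0.4595 0.214  0.0477] [-2.1265 -0.5588 11.2659]
True
38.5583 [0.5045 0.2056 0.0771] [-4.7657 -1.2999 15.4134]
40.1333 [-0.1033  0.4583  0.282 ]
```

View pics/c11.png

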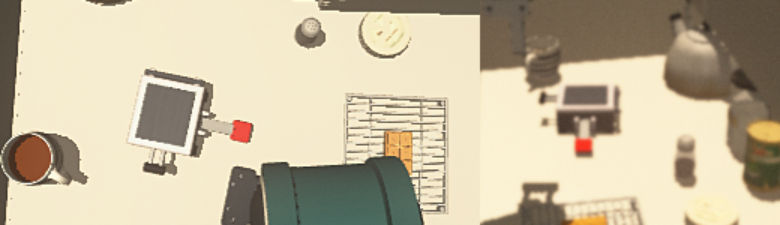

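View pics/c12.png

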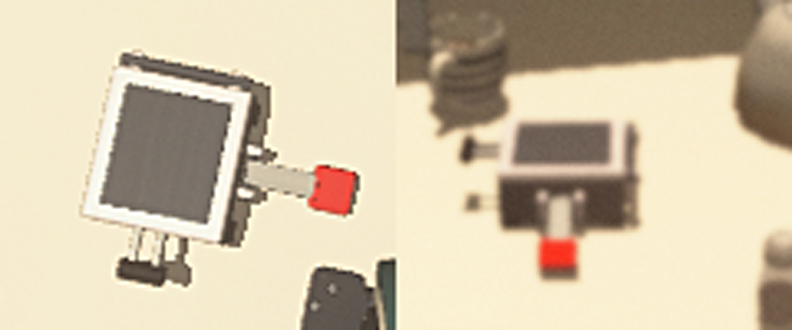

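The lid looks closed, the lever is down, and the mug, shaker and tin look unmoved. My fingertips stopped at 58.1 mm on the lid's 57 mm top, so I'll press once more, slowly, on the grip bar as a check.

Run:
```python
from h import *
np.set_printoptions(precision=4,suppress=True)
robot.move_ptp(M(-.04,0,.13),down(YAW)); robot.move_linear(M(-.04,0,.085),0.15)
print(robot.move_linear(M(-.04,0,.070),0.015,threshold=18)); s=robot.get_state(); print(s["time"],s["ee_pos"],s["force"])
robot.move_linear(M(-.04,0,.11),0.2); robot.move_linear(M(-.092,0,.095),0.15)
print(robot.move_linear(M(-.092,0,.070),0.02,threshold=12)); s=robot.get_state(); print(s["time"],s["ee_pos"],s["force"])
robot.move_linear(M(-.092,0,.16),0.25)
q=np.array(robot.get_state()["qpos"]); 
robot.move_ptp(np.array([.38,.15,.30]),down(YAW))
for n in("side","top"): cv2.imwrite(f"pics/{n}13.png",robot.grab_frame(n)[:,:,::-1])
t=cv2.imread("pics/top13.png"); sd=cv2.imread("pics/side13.png")
cv2.imwrite("pics/c13.png",cv2.resize(np.hstack([t[150:310,110:440],sd[150:310,200:400]]),None,fx=1.5,fy=1.5))
k,c=golden(t,(352,215,416,290)); r=cv2.minAreaRect(c); print(r,ray("top",r[0],.046))
a=cv2.imread("pics/top0.png")
for nm,(x0,y0,x1,y1) in dict(tin=(355,150,400,195),shaker=(312,155,345,190)).items(): print(nm,np.abs(a[y0:y1,x0:x1].astype(int)-t[y0:y1,x0:x1]).mean())
s=robot.get_state(); print(s["time"],s["force"])
```

```text
True
42.2667 [0.5097 0.2046 0.0771] [-5.111  -2.4074 15.0802]
True
43.925 [0.4585 0.2138 0.0785] [-4.3736 -2.0693 16.4741]
((384.5, 251.5), (29.0, 19.0), 90.0) [ 0.4961 -0.1958  0.046 ]
tin 10.020246913580246
shaker 11.132467532467533
45.225 [ 0.4197 -0.7973 -0.1104]
```

View pics/c13.png

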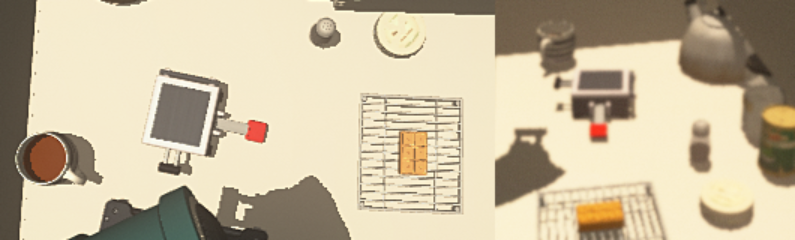

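The second press agrees: the bar top is at 59.5 mm, against a closed value of 60 mm, so the lid is shut. The shortbread is in the same place as before, the arm is clear, and the mug, shaker and tin are where they were. Handing in.

Run:
```python
from rig import robot
print(robot.get_state()["time"]); robot.sign_off()
```

```text
45.225
the job is handed in; nothing more can be done
```

The job is done in the order asked and was handed in at 45.2 s; sign-off gives no verdict, so the results below are from my own checks.

- **Lid opening:** I pinched the lid by its bar and swung it to about 1.68 rad, which is past upright. I had aimed for 1.75.
- **Lever:** I pressed it until it hit its stop, with the fingertips at 21 mm. The pictures showed the shortbread standing raised.
- **Shortbread:** I gripped it across its 46 mm width, lifted it straight out and carried it round in front of the cabinet. It touched the rack at about 5 N and lies stamped side up. The top view puts it about 4 mm or less from the rack's centre, and it had not moved in the final picture.
- **Lid closing:** I swung it down and then pressed it twice at about 15 N. The bar's top ended at 59.5 mm, against a closed value of 60 mm.

**Checks that disagreed:**
- The fingertips read about 58 mm on the lid's top face, where 57 mm was expected. I put that down to a raised rim, because the bar height agrees with a fully closed lid.
- The fingertips touched the mould's top face at about 8 N during the first descent to the shortbread; I raised them before gripping.
- My pixel comparison of the tin and shaker before and after was inconclusive: it differed by about 10 grey levels, probably from lighting. By eye, the tin, shaker and mug look unmoved in the last pictures.

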